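# Carry the sharpened knives over to the pick-up rack in queue order

### The arm

A 6-joint arm with a two-finger parallel gripper is mounted at the origin on the work surface. World frame = base frame: x ahead of the robot, y to its left, z up, the work surface at z = 0. Lengths are in mm, angles in rad, forces in N, time in s.
With the tool pointing down it reaches from about 275 to 750 mm from the base axis. Payload 10.2 kg.
Tool frame: the origin (TCP) lies midway between the tips of the shut fingers; the grasp point (between the pads) lies 19 mm behind it; z points along the fingers, y is the line along which they close (so a half turn about z gives the same grasp; the last joint's range is limited). The gripper opens to 85 mm and grips with 20 to 120 N. Pads are 22 mm wide; open, the fingers measure 114 mm over their backs; the gripper's body (76 mm by 85 mm) begins 54 mm behind the grasp point. The pads swing forward as they close: fully open they stand 13 mm farther back than shut.
Start: joints at [-1.463, 0.313, 1.498, -0, 1.331, -0.223], TCP at [170.507, -496.546, 199.994] pointing down, gripper open.
Joint ranges: [-2.94, 2.94], [-0.97, 2.17], [0.19, 2.56], [-1.23, 4.37], [0.02, 3.11], [-2.88, 2.88]. Speed limits (rad/s): [2.39, 2.39, 3.01, 3.14, 3.14, 3.14].

### API

Orientations are given as a unit quaternion [w, x, y, z].
In Python, from rig import ctrl gives the robot as it stands.
- The arm moves only by the tool send_rows, never from a script. Its argument "targets" is a list of rows, each an object with "offset": the shift along the world's x, y, z in cm, a list of three; "spin": the turn about the world's z in rad. A call has 1 to 8 rows; each row is the pose to reach, as a shift and turn from the pose commanded when the call began; what a row does not reach only later rows make up. A row lasts 1/12 s, in which the tool goes at most 41.7 mm and 7.16 degrees, less where a joint would pass 70% of its speed; a pose out of reach is approached as far as the arm can. A call with a gripper value outside its range is refused whole. "grip" is the opening, from 0 (shut) to 1 (fully open), set as the call begins (left out, the last holds). The fingers move at their own pace and stop on an object; "squeeze" is the grip in N (left out, the last holds). Time passes only in rows, so rows that repeat a pose let the fingers close. It gives the time, the measured TCP pose, the force, the opening and the grip force at its end, in the units of the state.
- ctrl.sense(): the state, without advancing time (a new reading comes with each control period).
- ctrl.capture(name): name is "scene" or "top"; returns (picture, depth): 420x560x3 uint8, red, green, blue; 420x560 float32, mm along the optical axis (not along the pixel's ray), 0 where there is no reading.
- ctrl.calibration(name): a dict with "fx", "fy", "cx", "cy" (pixels), "k1" (the pictures are not rectified: a ray, as slopes to the right and down, at radius r is drawn at 1 + k1 r^2 times it, then the intrinsics apply), "view" (4x4, takes a point from world to camera coordinates). Camera axes: x right, y down, z forward; pixel columns grow to the right and rows downward; lengths in mm; the calibration is good to about 2 mm. A picture is of the moment at which its call begins. calibration takes no time and is no camera call.
- ctrl.finish_job(): hands the job in; it is judged then, once.
Trained networks look in the newest picture that a camera, given by its name, has taken for a name from the list of things; names that differ only in an ending like _2 or _b are one class to them, and where a whole thing is asked for, a point or a joint stands for the part that bears it (a point fixed in the world has none). Each returns a list of dicts, best first, with "conf" (0 to 1); they miss things now and then, are a little off and sometimes report something else, mostly with a low value. They report only what shows in the picture. A call takes as long as a camera call.
- ctrl.search_frame(camera, query): "box" ([left, top, right, bottom] in pixels, round what is visible of it).
- ctrl.place_of(camera, query): "uv" ([column, row] in pixels: a listed point, or the origin of a listed thing).
The state is a dict: "time_s": time; "joints": joint angles; "dq": joint speeds; "tau": joint torques, N m; "eef_pos": TCP position; "ee_rot": TCP orientation; "force": force on the tool from outside, world axes, zero at the start; "wrist_torque": the same for the moment, N m; "grip_width": opening from 0.0 (shut) to 1.0 (fully open); "grip_force": force on a finger pad.
Only numpy, scipy, OpenCV 4.12 (cv2) and the standard library are available. Lean on these libraries where they do the work, as an engineer would, in place of code of your own. Each camera call takes 0.05 s, during which the arm holds its last target. There are 200 camera calls.

### The job

The four knives on the drop-off rack are sharpened: move them to the four bays of the empty pick-up rack, one to a bay, keeping the customers' queue. The knife nearest the drop-off rack's tall post goes into the bay nearest the pick-up rack's tall post, the next knife into the next bay, and so on to the last. Lay each knife flat with its handle squarely home in both rests of its bay, let go of it, and leave the whetstone, the oil bottle and the mug alone.

Things in the scene. Friction and masses are not known exactly. Their poses are not given: they have to be found in the camera images.
- chef_handle (a point): Centre of the handle of the chef's knife: broad pointed blade, 150 x 38 mm, edge curving up to the tip, 150 g. Lies flat. Dark wood handle 110 mm long (x), 22 wide (y), 18 thick (z). The 3 mm blade goes on from its +x end at half thickness, edge to -y; centre of mass 10 to 35 mm from here along +x. Starts on the drop-off rack, handle end to the robot.
- nakiri_handle (a point): Centre of the handle of the vegetable knife: broad rectangular blade, square end, 130 x 40 mm, 150 g. Lies flat. Dark wood handle 110 mm long (x), 22 wide (y), 18 thick (z). The 3 mm blade goes on from its +x end at half thickness, edge to -y; centre of mass 10 to 35 mm from here along +x. Starts on the drop-off rack, handle end to the robot.
- slicer_handle (a point): Centre of the handle of the slicing knife: longest, narrow even blade, round end, 175 x 24 mm, 120 g. Lies flat. Dark wood handle 110 mm long (x), 22 wide (y), 18 thick (z). The 3 mm blade goes on from its +x end at half thickness, edge to -y; centre of mass 10 to 35 mm from here along +x. Starts on the drop-off rack, handle end to the robot.
- paring_handle (a point): Centre of the handle of the paring knife: smallest, short pointed blade, 80 x 19 mm, 70 g. Lies flat. Dark wood handle 110 mm long (x), 22 wide (y), 18 thick (z). The 3 mm blade goes on from its +x end at half thickness, edge to -y; centre of mass 10 to 35 mm from here along +x. Starts on the drop-off rack, handle end to the robot.
- cradle_chef: Fixed black bay of the drop-off rack where the chef knife lies at the start; the four bays look alike, 68 mm apart in a row along y. Origin: under its centre, on the 12 mm thick board. Two rests, 14 mm thick, at x = -42 and +42 mm; seats 26 mm above the origin, 42 mm wide between side lips 5 mm thick that rise 8 mm above the seat.
- cradle_nakiri: Fixed black bay of the drop-off rack where the nakiri knife lies at the start; the four bays look alike, 68 mm apart in a row along y. Origin: under its centre, on the 12 mm thick board. Two rests, 14 mm thick, at x = -42 and +42 mm; seats 26 mm above the origin, 42 mm wide between side lips 5 mm thick that rise 8 mm above the seat.
- cradle_slicer: Fixed black bay of the drop-off rack where the slicer knife lies at the start; the four bays look alike, 68 mm apart in a row along y. Origin: under its centre, on the 12 mm thick board. Two rests, 14 mm thick, at x = -42 and +42 mm; seats 26 mm above the origin, 42 mm wide between side lips 5 mm thick that rise 8 mm above the seat.
- cradle_paring: Fixed black bay of the drop-off rack where the paring knife lies at the start; the four bays look alike, 68 mm apart in a row along y. Origin: under its centre, on the 12 mm thick board. Two rests, 14 mm thick, at x = -42 and +42 mm; seats 26 mm above the origin, 42 mm wide between side lips 5 mm thick that rise 8 mm above the seat.
- post: Steel post with a ball on top, 100 mm high, 30 mm wide, marking the head of the queue on the drop-off rack. Fixed at either end of that rack, 58 mm beyond the end bay along the row and 100 mm towards the blades; a flat steel bar, 70 x 14 x 8 mm, is at the other end. Origin: centre of its underside, on the board.
- pickup: Fixed, empty rack: plywood board, x -70 to 200, y -172 to 172, 12 mm thick; origin at its underside, z up. Four bays like the drop-off's (long axis x) at x 0, y 102, 34, -34, -102 mm, numbered from its tall post at x 100, y 160 mm, top 112 mm up (flat bar at y -160). Seats 38 mm above the origin: a handle lying home has its centre at z 47 mm, its sides free between the rests.

How it is judged (in metres and radians):
At the end, for the whole second after the job is handed in: Each knife is at rest, released, in the pick-up bay of the same rank from its post as its drop-off bay: handle centre within 14 mm of the bay centre along rack x and y and 42 to 51 mm above the bench, handle within 0.22 rad of rack x (either way round), flat within 0.08 rad (((horizontal distance between cradle_chef and post between 0 and 0.138 m and y of chef_handle in the frame of pickup between 0.088 and 0.116 m) or (horizontal distance between cradle_chef and post between 0.138 and 0.189 m and y of chef_handle in the frame of pickup between 0.02 and 0.048 m) or (horizontal distance between cradle_chef and post between 0.189 and 0.249 m and y of chef_handle in the frame of pickup between -0.048 and -0.02 m) or (horizontal distance between cradle_chef and post between 0.249 and 0.4 m and y of chef_handle in the frame of pickup between -0.116 and -0.088 m)) and x of chef_handle in the frame of pickup between -0.014 and 0.014 m and z of chef_handle in the frame of pickup between 0.042 and 0.051 m and angle between the x axis of each of chef_handle, nakiri_handle, slicer_handle, paring_handle and the x axis of pickup, either way round below 0.22 rad and angle between the z axis of each of chef_handle, nakiri_handle, slicer_handle, paring_handle and the z axis of pickup, either way round below 0.08 rad and contact force between each of chef, nakiri, slicer, paring and the fingers below 0.1 N and linear speed of each of chef, nakiri, slicer, paring below 0.02 m/s and ((horizontal distance between cradle_nakiri and post between 0 and 0.138 m and y of nakiri_handle in the frame of pickup between 0.088 and 0.116 m) or (horizontal distance between cradle_nakiri and post between 0.138 and 0.189 m and y of nakiri_handle in the frame of pickup between 0.02 and 0.048 m) or (horizontal distance between cradle_nakiri and post between 0.189 and 0.249 m and y of nakiri_handle in the frame of pickup between -0.048 and -0.02 m) or (horizontal distance between cradle_nakiri and post between 0.249 and 0.4 m and y of nakiri_handle in the frame of pickup between -0.116 and -0.088 m)) and x of nakiri_handle in the frame of pickup between -0.014 and 0.014 m and z of nakiri_handle in the frame of pickup between 0.042 and 0.051 m and ((horizontal distance between cradle_slicer and post between 0 and 0.138 m and y of slicer_handle in the frame of pickup between 0.088 and 0.116 m) or (horizontal distance between cradle_slicer and post between 0.138 and 0.189 m and y of slicer_handle in the frame of pickup between 0.02 and 0.048 m) or (horizontal distance between cradle_slicer and post between 0.189 and 0.249 m and y of slicer_handle in the frame of pickup between -0.048 and -0.02 m) or (horizontal distance between cradle_slicer and post between 0.249 and 0.4 m and y of slicer_handle in the frame of pickup between -0.116 and -0.088 m)) and x of slicer_handle in the frame of pickup between -0.014 and 0.014 m and z of slicer_handle in the frame of pickup between 0.042 and 0.051 m and ((horizontal distance between cradle_paring and post between 0 and 0.138 m and y of paring_handle in the frame of pickup between 0.088 and 0.116 m) or (horizontal distance between cradle_paring and post between 0.138 and 0.189 m and y of paring_handle in the frame of pickup between 0.02 and 0.048 m) or (horizontal distance between cradle_paring and post between 0.189 and 0.249 m and y of paring_handle in the frame of pickup between -0.048 and -0.02 m) or (horizontal distance between cradle_paring and post between 0.249 and 0.4 m and y of paring_handle in the frame of pickup between -0.116 and -0.088 m)) and x of paring_handle in the frame of pickup between -0.014 and 0.014 m and z of paring_handle in the frame of pickup between 0.042 and 0.051 m); the robot touches nothing.
It fails at once if the whetstone is pushed more than 30 mm or tipped (distance of whetstone from where it was at the start of the episode above 0.03 m or angle between whetstone's own z axis and vertical above 0.5 rad).
It fails at once if the mug is pushed more than 30 mm or tipped (distance of mug from where it was at the start of the episode above 0.03 m or angle between mug's own z axis and vertical above 0.5 rad).
It fails at once if the oil is pushed more than 30 mm or tipped (distance of oil from where it was at the start of the episode above 0.03 m or angle between oil's own z axis and vertical above 0.5 rad).
It also fails if it takes over 112 s, if anything falls off the work surface, if the arm or the gripper's body presses on something with over 40 N, if the wrist force passes 120 N, or if a joint passes its speed limit or range.

## Working session

There is one attempt and no reset: what is moved stays moved. The work goes in short steps, Python scripts to look and compute and a tool call to move; the robot and the scene stay as the last step left them, time stands still between calls to the robot, and variables do not carry over. Pictures are saved under pics/ and viewed, at most 14 in all, crops included, and the job is handed in when it is done.

Besides the shell and the picture viewer there is one more tool, called as name([rows], argument=value, ...), one row to a line, values as JSON. send_rows: Moves the arm, as the interface text tells. Its arguments: {"type":"object","properties":{"targets":{"type":"array"},"grip":{"type":"number"},"squeeze":{"type":"number"}},"required":["targets"]}

```bash
mkdir -p pics
cat > h.py <<'E'
import numpy as np, cv2
from rig import ctrl
def pix2w(cam,uv,z):
    "pixel(s) -> world at plane height z"
    c=ctrl.calibration(cam); V=np.array(c["view"])
    K=np.array([[c["fx"],0,c["cx"]],[0,c["fy"],c["cy"]],[0,0,1]])
    p=cv2.undistortPoints(np.array(uv,float).reshape(-1,1,2),K,np.array([c["k1"],0,0,0,0.]))[:,0]
    d=np.c_[p,np.ones(len(p))]@V[:3,:3]; o=-V[:3,:3].T@V[:3,3]
    return o+d*((z-o[2])/d[:,2])[:,None]
def w2pix(cam,P):
    c=ctrl.calibration(cam); V=np.array(c["view"])
    K=np.array([[c["fx"],0,c["cx"]],[0,c["fy"],c["cy"]],[0,0,1]])
    return cv2.projectPoints(np.array(P,float).reshape(-1,3),V[:3,:3],V[:3,3],K,np.array([c["k1"],0,0,0,0.]))[0][:,0]
def save(cam,name):
    im,d=ctrl.capture(cam); cv2.imwrite("pics/"+name,im[:,:,::-1]); return im,d
E
python3 - <<'E'
from h import *
np.set_printoptions(precision=1,suppress=True)
for cam in("scene","top"):
    im,d=save(cam,cam+"0.png"); np.save(cam+"_d.npy",d)
    print(cam,ctrl.calibration(cam))
    for q,z in [("chef_handle",47),("nakiri_handle",47),("slicer_handle",47),("paring_handle",47),("cradle_chef",12),("cradle_nakiri",12),("cradle_slicer",12),("cradle_paring",12),("post",12),("pickup",0)]:
        r=ctrl.place_of(cam,q)
        for x in r[:3]: print(cam,q,x["conf"],np.array(x["uv"]),pix2w(cam,x["uv"],z)[0])
print(ctrl.sense())
E
```

```text
scene {'fx': 402.29450093996286, 'fy': 402.29450093996286, 'cx': 280.00934297642345, 'cy': 208.539770361388, 'k1': -0.04772979568930985, 'view': array([[   0. ,    1. ,   -0. ,   -4.2],
       [   0.8,   -0. ,   -0.5, -475.4],
       [  -0.5,    0. ,   -0.8, 1225. ],
       [   0. ,    0. ,    0. ,    1. ]])}
scene chef_handle 0.7 [192.4 188.3] [ 540.4 -201.1   47. ]
scene chef_handle 0.3 [107.4 243.5] [ 674.9 -362.7   47. ]
scene nakiri_handle 0.74 [161.  189.9] [ 542.7 -270.7   47. ]
scene nakiri_handle 0.48 [105.1 243.7] [ 675.3 -367.4   47. ]
scene slicer_handle 0.63 [223.8 183.9] [ 530.4 -131.9   47. ]
scene slicer_handle 0.24 [159.7 190.3] [ 543.7 -273.5   47. ]
scene paring_handle 0.65 [132.2 191.7] [ 545.6 -334.6   47. ]
scene cradle_chef 0.86 [196.9 197.8] [ 541.8 -197.3   12. ]
scene cradle_nakiri 0.7 [163.3 201.5] [ 549.8 -273.4   12. ]
scene cradle_slicer 0.56 [227.5 195.4] [ 537.2 -127.5   12. ]
scene cradle_paring 0.94 [135.6 202.1] [ 549.6 -337.2   12. ]
scene post 0.66 [105.2 244.3] [ 657.4 -384.2   12. ]
scene pickup 0.76 [367.7 186.6] [512.8 199.4   0. ]
top {'fx': 
[... 614 characters left out ...]
58 [376.7 223.6] [ 548.  -266.6   12. ]
top cradle_slicer 0.5 [324.4 229.1] [ 534.2 -128.5   12. ]
top cradle_paring 0.58 [403.4 223.1] [ 548.9 -337.8   12. ]
top post 0.52 [416.8 182.5] [ 658.7 -380.2   12. ]
top post 0.44 [351.7 223.4] [ 548.9 -200.5   12. ]
top pickup 0.96 [198.9 237.6] [514.7 200.3   0. ]
{'time_s': 1.1, 'joints': array([-1.5,  0.3,  1.5,  0. ,  1.3, -0.2]), 'dq': array([ 0.,  0.,  0., -0., -0., -0.]), 'tau': array([ -0. , -41.2, -26. ,  -0. ,   0. ,   0. ]), 'eef_pos': array([ 170.5, -496.5,  200. ]), 'ee_rot': array([-0. ,  1. ,  0.2,  0. ]), 'force': array([ 0.8,  0.3, -0.4]), 'wrist_torque': array([ 0., -0.,  0.]), 'grip_force': 0.0, 'grip_width': 1.0014570008448203}
```

Run:
```python
import cv2
im=cv2.imread("pics/top0.png")[100:340,120:450]
cv2.imwrite("pics/top0c.png",cv2.resize(im,None,fx=2.4,fy=2.4,interpolation=cv2.INTER_CUBIC))
```

```text
(no output)
```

View pics/top0c.png

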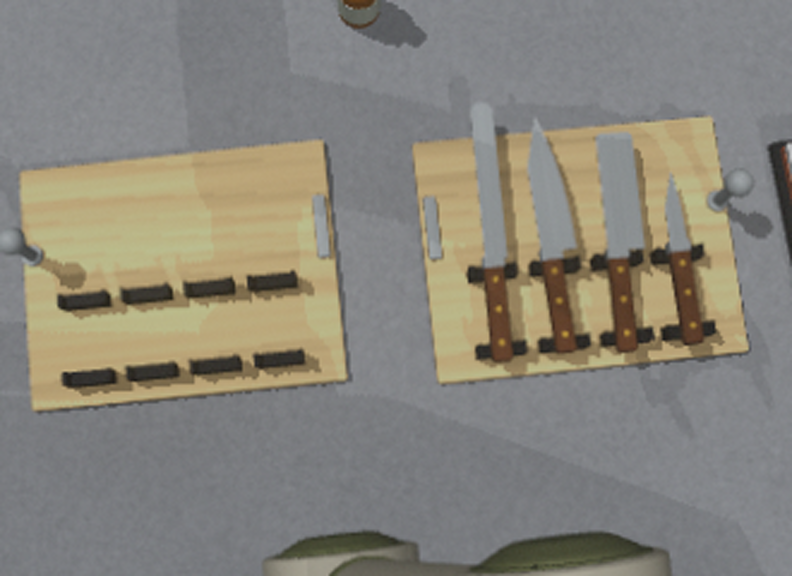

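View pics/scene0.png

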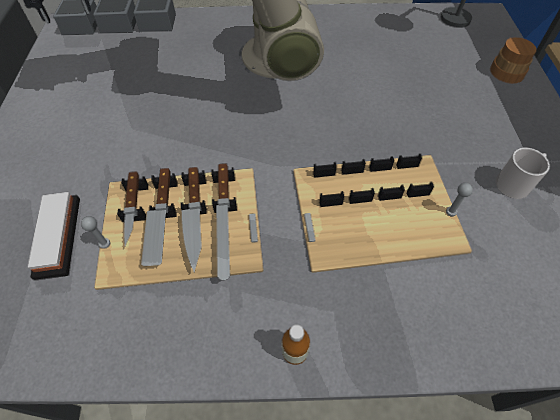

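The top view shows the drop-off post at the right end (crop 738,185), beside the paring knife, so the queue is paring, nakiri, chef, slicer. The pick-up post is at the left end (crop 12,242), so paring goes to the leftmost bay (y +102). Next I'll measure poses with masks and depth.

```bash
cat > meas.py <<'E'
from h import *
np.set_printoptions(precision=3,suppress=True)
def cloud(cam,d):
    c=ctrl.calibration(cam); V=np.array(c["view"])
    K=np.array([[c["fx"],0,c["cx"]],[0,c["fy"],c["cy"]],[0,0,1]])
    v,u=np.mgrid[:420,:560]
    p=cv2.undistortPoints(np.dstack([u,v]).reshape(-1,1,2).astype(float),K,np.array([c["k1"],0,0,0,0.]))[:,0]
    P=np.c_[p,np.ones(len(p))]*d.reshape(-1,1)
    return ((P-V[:3,3])@V[:3,:3]).reshape(420,560,3)
def handles(im,W):
    hsv=cv2.cvtColor(im,cv2.COLOR_RGB2HSV); z=W[...,2]
    m=((hsv[...,0]<16)&(hsv[...,1]>90)&(hsv[...,2]<170)&(W[...,0]>400)&(W[...,0]<660)&(z>46)&(z<70)).astype(np.uint8)
    n,l,s,c=cv2.connectedComponentsWithStats(m)
    for i in range(1,n):
        if s[i,4]<60: continue
        P=W[l==i]; (cx,cy),(w,h),a=cv2.minAreaRect(P[:,:2].astype(np.float32))
        vx,vy,_,_=cv2.fitLine(P[:,:2].astype(np.float32),cv2.DIST_L2,0,.01,.01).ravel()
        print(" handle",s[i,4],np.array([cx,cy,w,h]),"mean",P.mean(0),"yaw",np.arctan(vy/vx))
E
python3 - <<'E'
from meas import *
for cam in("top","scene"):
    im=cv2.imread(f"pics/{cam}0.png")[:,:,::-1].copy(); W=cloud(cam,np.load(cam+"_d.npy")); print(cam); handles(im,W)
    hsv=cv2.cvtColor(im,cv2.COLOR_RGB2HSV); x,y,z=np.moveaxis(W,2,0)
    reg=(x>380)&(x<780)
    m=(reg&(hsv[...,1]>60)&(hsv[...,2]>130)&(z<25)&(z>0)&(abs(y)<420)).astype(np.uint8)
    m=cv2.morphologyEx(m,cv2.MORPH_CLOSE,np.ones((5,5),np.uint8))
    n,l,s,c=cv2.connectedComponentsWithStats(m)
    for i in range(1,n):
        if s[i,4]>3000:
            P=W[l==i]; r=cv2.minAreaRect(P[:,:2].astype(np.float32)); print(" board",r,np.median(P[:,2]))
            print(cv2.boxPoints(r))
    m=(reg&(hsv[...,2]<75)&(z>30)&(z<52)&(y>0)&(y<400)).astype(np.uint8)
    n,l,s,c=cv2.connectedComponentsWithStats(m)
    for i in range(1,n):
        if s[i,4]>15: P=W[l==i]; print(" rest",s[i,4],P.mean(0), (P.min(0)+P.max(0))/2)
    m=(reg&(z>75)&(z<130)&(abs(y)<420)).astype(np.uint8)
    n,l,s,c=cv2.connectedComponentsWithStats(m)
    for i in range(1,n):
        if s[i,4]>10: P=W[l==i]; print(" tall",s[i,4],P.mean(0),P.max(0))
E
```

```text
top
 handle 305 [ 540.549 -333.824   97.731   22.746] mean [ 540.32  -332.112   55.273] yaw 0.11440862
 handle 296 [ 532.715 -196.216   97.33    21.512] mean [ 531.714 -195.73    55.357] yaw 0.13565274
 handle 303 [ 533.255 -263.29    97.478   23.058] mean [ 532.259 -263.103   55.037] yaw 0.060039498
 handle 294 [ 524.334 -131.562   96.739   21.89 ] mean [ 523.195 -130.96    55.514] yaw 0.07954603
 board ((552.0972900390625, -190.31246948242188), (375.682373046875, 426.892333984375), 5.037356853485107) 11.946042773427084
[[ 346.24     5.816]
 [ 383.723 -419.428]
 [ 757.955 -386.441]
 [ 720.471   38.803]]
 board ((519.746826171875, 204.16171264648438), (390.9135437011719, 353.510009765625), 6.697973251342773) 12.342040593752671
[[305.008 356.913]
 [346.24    5.816]
 [734.485  51.41 ]
 [693.254 402.508]]
 rest 100 [563.634 108.549  39.281] [563.891 107.612  40.194]
 rest 98 [556.915 175.532  39.162] [557.685 174.867  39.929]
 rest 93 [549.818 243.129  39.204] [549.917 243.198  40.336]
 rest 107 [542.904 310.534  39.324] [543.122 310.302  40.02 ]
 rest 100 [479.888  99.664  39.044] [479
[... 1150 characters left out ...]
97  -11.084]]
 rest 146 [462.098 299.173  37.327] [461.089 299.481  39.144]
 rest 156 [468.603 232.656  37.141] [466.609 232.1    39.072]
 rest 153 [475.568 164.887  37.141] [474.231 164.421  38.638]
 rest 145 [482.197  96.987  36.609] [481.926  96.622  38.095]
 rest 153 [545.938 307.773  37.636] [544.21  308.545  39.216]
 rest 165 [552.488 241.216  37.328] [550.598 240.979  38.734]
 rest 161 [559.364 172.868  37.04 ] [557.893 172.882  38.177]
 rest 161 [566.001 104.869  37.052] [565.008 104.941  38.298]
 rest 26 [598.485 366.697  40.473] [597.537 367.233  40.776]
 tall 180 [600.378 367.975 101.561] [611.376 384.084 112.277]
 tall 198 [ 659.896 -382.15   102.047] [ 671.493 -371.235  111.952]
```

Run:
```python
from meas import *
s=ctrl.sense(); q=s["ee_rot"]; print(q, 2*np.arctan2(q[2],q[1]))
K=dict(paring=(540.5,-333.5,.112),nakiri=(533.5,-263.3,.0615),chef=(532.7,-196.2,.1325),slicer=(524.3,-131.5,.08))
im=cv2.imread("pics/top0.png")[:,:,::-1]; W=cloud("top",np.load("top_d.npy"))
for k,(x,y,a) in K.items():
    D=W-[x,y,0]; u=D[...,0]*np.cos(a)+D[...,1]*np.sin(a); v=-D[...,0]*np.sin(a)+D[...,1]*np.cos(a)
    print(k)
    for b in list(range(-66,-38,4))+list(range(38,72,4)):
        m=(abs(v)<6)&(u>=b)&(u<b+4); print((b+2,round(float(np.median(W[m][:,2])),0),*im[m].mean(0).astype(int)),end=" ")
    print()
x,y,z=np.moveaxis(W,2,0); hsv=cv2.cvtColor(im.copy(),cv2.COLOR_RGB2HSV)
m=((x>430)&(x<650)&(hsv[...,2]<75)&(z>28)&(z<52)&(y<-60)&(y>-400)).astype(np.uint8)
n,l,s,c=cv2.connectedComponentsWithStats(m)
for i in range(1,n):
    if s[i,4]>8: P=W[l==i]; print(" rest",s[i,4],P.mean(0))
```

```text
[-0.     0.986  0.165  0.   ] 0.3307719994316118
paring
(-64, -0.0, np.int64(116), np.int64(118), np.int64(120)) (-60, 8.0, np.int64(107), np.int64(98), np.int64(83)) (-56, 10.0, np.int64(182), np.int64(162), np.int64(119)) (-52, 12.0, np.int64(179), np.int64(156), np.int64(114)) (-48, 30.0, np.int64(118), np.int64(98), np.int64(72)) (-44, 54.0, np.int64(100), np.int64(73), np.int64(52)) (-40, 54.0, np.int64(90), np.int64(65), np.int64(46)) (40, 56.0, np.int64(124), np.int64(96), np.int64(54)) (44, 56.0, np.int64(93), np.int64(65), np.int64(45)) (48, 56.0, np.int64(88), np.int64(61), np.int64(42)) (52, 58.0, np.int64(122), np.int64(119), np.int64(117)) (56, 56.0, np.int64(139), np.int64(143), np.int64(145)) (60, 57.0, np.int64(139), np.int64(144), np.int64(146)) (64, 54.0, np.int64(138), np.int64(143), np.int64(144)) (68, 46.0, np.int64(150), np.int64(148), np.int64(140)) (72, 48.0, np.int64(154), np.int64(149), np.int64(134)) 
nakiri
(-64, -2.0, np.int64(121), np.int64(123), np.int64(125)) (-60, 1.0, np.int64(133), np.int64(123), np.int64(104)) (-56, 11.0, np.int64(185), np.int64(17
[... 2431 characters left out ...]
142), np.int64(147), np.int64(148)) (72, 49.0, np.int64(141), np.int64(147), np.int64(147)) 
 rest 26 [ 592.926 -350.709   39.045]
 rest 30 [ 587.209 -282.822   41.213]
 rest 37 [ 587.765 -312.075   40.538]
 rest 37 [ 580.247 -213.467   38.844]
 rest 36 [ 582.547 -243.312   40.428]
 rest 28 [ 575.763 -176.273   41.02 ]
 rest 33 [ 570.569 -109.577   38.826]
 rest 24 [ 574.025 -146.962   40.225]
 rest 48 [ 505.507 -322.095   41.586]
 rest 28 [ 510.066 -358.331   41.278]
 rest 35 [ 503.571 -288.212   40.921]
 rest 30 [ 499.274 -250.413   41.395]
 rest 34 [ 493.547 -185.383   41.597]
 rest 24 [ 496.604 -222.362   40.138]
 rest 32 [ 486.756 -117.648   41.173]
 rest 28 [ 491.506 -153.598   39.877]
```

send_rows([
  {"offset": [4,1.6,0],"spin": -0.05},
  {"offset": [8,3.3,0],"spin": -0.1},
  {"offset": [12,5,0],"spin": -0.15},
  {"offset": [16,6.7,0],"spin": -0.2},
  {"offset": [19.5,8.2,0],"spin": -0.219},
  {"offset": [23,9.7,0],"spin": -0.219},
  {"offset": [26.5,11.1,0],"spin": -0.219},
  {"offset": [30,12.6,0],"spin": -0.219},
], grip=0.5)

```text
time_s: 1.77
eef_pos: [472.3, -369.4, 200.0]
ee_rot: [0.0, 0.998, 0.056, 0.0]
force: [0.3, -0.6, 0.3]
grip_width: 0.5
grip_force: 0.0
```

send_rows([
  {"offset": [3.5,1.4,0],"spin": 0},
  {"offset": [7,2.8,0],"spin": 0},
  {"offset": [9.2,3.8,0],"spin": 0},
  {"offset": [9.2,3.8,-4],"spin": 0},
  {"offset": [9.2,3.8,-8],"spin": 0},
  {"offset": [9.2,3.8,-11],"spin": 0},
  {"offset": [9.2,3.8,-11],"spin": 0},
  {"offset": [9.2,3.8,-11],"spin": 0},
])

```text
time_s: 2.43
eef_pos: [562.2, -332.4, 89.7]
ee_rot: [-0.001, 0.998, 0.056, -0.001]
force: [-0.5, 0.2, 1.4]
grip_width: 0.497
grip_force: 0.0
```

Run:
```python
from h import *
s=ctrl.sense(); print(s["eef_pos"],2*np.arctan2(s["ee_rot"][2],s["ee_rot"][1]))
a=save("top","t1.png")[0]; b=save("scene","s1.png")[0]
o=np.hstack([cv2.resize(a[150:290,320:460],(400,400)),cv2.resize(b[130:270,70:210],(400,400))]); cv2.imwrite("pics/c1.png",o[:,:,::-1])
```

```text
[ 562.23969772 -332.35853652   89.73122542] 0.11176488377057937
```

View pics/c1.png

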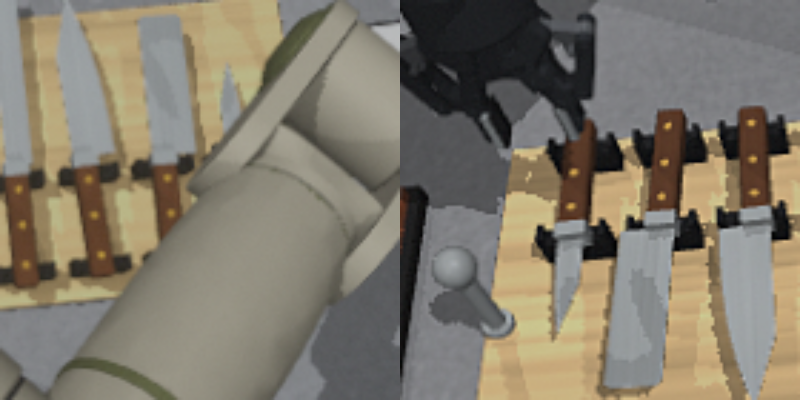

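The fingers (crop 490,125 and 570,110) straddle the paring handle; descending.

send_rows([
  {"offset": [0,0,-2.5],"spin": 0},
  {"offset": [0,0,-4.5],"spin": 0},
  {"offset": [0,0,-6.2],"spin": 0},
  {"offset": [0,0,-6.2],"spin": 0},
  {"offset": [0,0,-6.2],"spin": 0},
])

```text
time_s: 2.95
eef_pos: [563.2, -333.2, 29.9]
ee_rot: [0.001, 0.998, 0.056, 0.001]
force: [0.1, 0.8, -0.0]
grip_width: 0.501
grip_force: 0.0
```

send_rows([
  {"offset": [0,0,0],"spin": 0},
  {"offset": [0,0,0],"spin": 0},
  {"offset": [0,0,0],"spin": 0},
  {"offset": [0,0,0],"spin": 0},
  {"offset": [0,0,0],"spin": 0},
  {"offset": [0,0,0],"spin": 0},
], grip=0, squeeze=60)

```text
time_s: 3.45
eef_pos: [562.6, -332.6, 28.2]
ee_rot: [0.0, 0.998, 0.056, 0.0]
force: [0.3, -0.2, -0.2]
grip_width: -0.0
grip_force: 0.0
```

Run:
```python
from h import *
b=save("scene","s2.png")[0]
cv2.imwrite("pics/c2.png",cv2.resize(b[110:270,40:240],(800,600),interpolation=cv2.INTER_CUBIC)[:,:,::-1])
s=ctrl.sense();print(s["eef_pos"],s["grip_width"],w2pix("scene",s["eef_pos"]))
```

```text
[ 562.55642311 -332.58379562   28.14518779] 0.001742534182448292 [[134.40799428 202.78570203]]
```

View pics/c2.png

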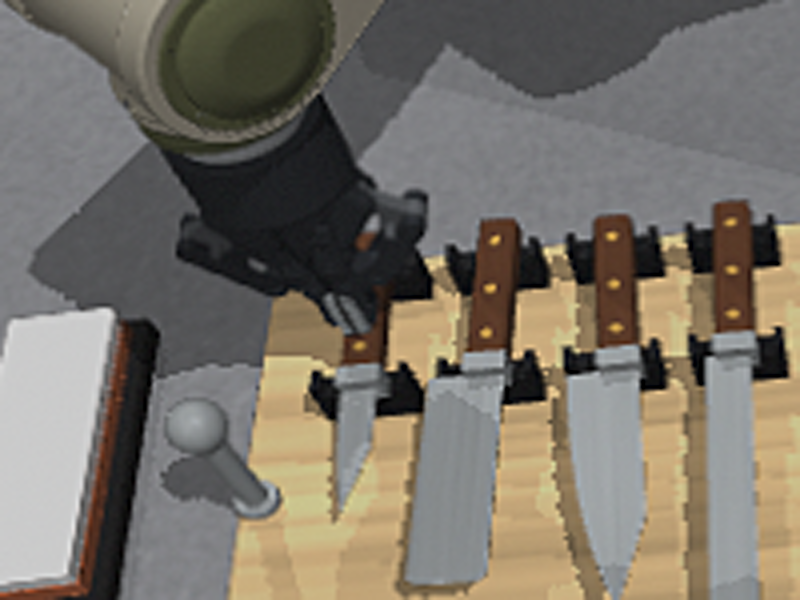

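Run:
```python
from meas import *
im,d=ctrl.capture("scene"); W=cloud("scene",d)
np.set_printoptions(precision=0,suppress=True)
for v in range(178,206,2):
    print(v,[(u,*W[v,u].round().astype(int).tolist()) for u in range(120,136,3)])
for z in (28,40,50,60,70): print(z,w2pix("scene",[562.5,-332.6,z]))
```

```text
178 [(120, 577, -325, 137), (123, 578, -318, 138), (126, 572, -316, 130), (129, 558, -319, 112), (132, 559, -312, 113), (135, 570, -299, 127)]
180 [(120, 578, -326, 132), (123, 577, -321, 131), (126, 577, -315, 130), (129, 563, -317, 112), (132, 565, -310, 113), (135, 572, -300, 123)]
182 [(120, 565, -337, 108), (123, 578, -323, 125), (126, 577, -317, 124), (129, 568, -317, 112), (132, 570, -309, 114), (135, 571, -303, 115)]
184 [(120, 574, -334, 113), (123, 575, -327, 114), (126, 573, -322, 112), (129, 569, -318, 106), (132, 572, -310, 110), (135, 570, -306, 106)]
186 [(120, 575, -335, 108), (123, 575, -329, 107), (126, 575, -323, 107), (129, 573, -318, 105), (132, 559, -320, 86), (135, 536, -328, 55)]
188 [(120, 575, -338, 101), (123, 570, -335, 94), (126, 576, -325, 101), (129, 570, -322, 93), (132, 566, -318, 88), (135, 541, -327, 54)]
190 [(120, 570, -343, 88), (123, 574, -334, 93), (126, 575, -328, 93), (129, 567, -326, 83), (132, 567, -320, 83), (135, 544, -327, 52)]
192 [(120, 572, -345, 83), (123, 575, -336, 87), (126, 574, -331, 85), (129, 571, -326, 81), (132, 569, -321, 7
[... 228 characters left out ...]
69), (129, 573, -329, 69), (132, 563, -329, 55), (135, 562, -324, 53)]
198 [(120, 536, -377, 10), (123, 535, -370, 9), (126, 576, -337, 66), (129, 573, -332, 63), (132, 568, -329, 55), (135, 565, -324, 50)]
200 [(120, 542, -375, 11), (123, 542, -368, 11), (126, 573, -341, 55), (129, 574, -334, 55), (132, 574, -327, 55), (135, 570, -323, 49)]
202 [(120, 548, -373, 12), (123, 547, -368, 9), (126, 578, -340, 55), (129, 578, -334, 53), (132, 578, -327, 53), (135, 574, -323, 48)]
204 [(120, 554, -373, 12), (123, 550, -368, 7), (126, 582, -340, 53), (129, 584, -332, 55), (132, 583, -326, 54), (135, 580, -322, 49)]
28 [[134. 203.]]
40 [[133. 200.]]
50 [[131. 197.]]
60 [[130. 195.]]
70 [[128. 192.]]
```

send_rows([
  {"offset": [0,0,3],"spin": 0},
  {"offset": [0,0,6],"spin": 0},
  {"offset": [0,0,9],"spin": 0},
  {"offset": [0,0,10],"spin": 0},
  {"offset": [0,0,10],"spin": 0},
  {"offset": [0,0,10],"spin": 0},
])

```text
time_s: 4.05
eef_pos: [562.3, -332.4, 127.2]
ee_rot: [-0.0, 0.998, 0.056, -0.0]
force: [-1.6, -0.5, -1.3]
grip_width: 0.001
grip_force: 0.0
```

Run:
```python
from meas import *
im,d=save("scene","s3.png"); W=cloud("scene",d); s=ctrl.sense(); t=s["eef_pos"]; print(t,s["grip_width"])
w=W.reshape(-1,3); m=(abs(w[:,0]-t[0])<25)&(abs(w[:,1]-t[1])<30)&(w[:,2]>70)
P=w[m]; 
for z in range(90,200,8):
    Q=P[(P[:,2]>=z)&(P[:,2]<z+8)]
    if len(Q): print(z,len(Q),Q.min(0),Q.max(0))
print(w2pix("scene",t))
cv2.imwrite("pics/c3.png",cv2.resize(im[90:250,40:240],(800,600),interpolation=cv2.INTER_CUBIC)[:,:,::-1])
```

```text
[ 561.939 -332.097  126.243] 0.0009542620432653196
154 9 [ 566.035 -336.978  158.948] [ 573.278 -325.723  161.845]
162 36 [ 558.467 -346.577  162.134] [ 573.934 -319.968  169.977]
170 47 [ 554.769 -347.535  170.09 ] [ 574.67  -318.895  177.491]
178 51 [ 556.595 -346.664  178.225] [ 575.926 -319.366  185.935]
186 41 [ 560.212 -347.252  186.19 ] [ 576.213 -319.498  193.806]
194 46 [ 567.246 -352.918  194.502] [ 577.558 -304.081  201.975]
[[119.731 175.431]]
```

View pics/c3.png

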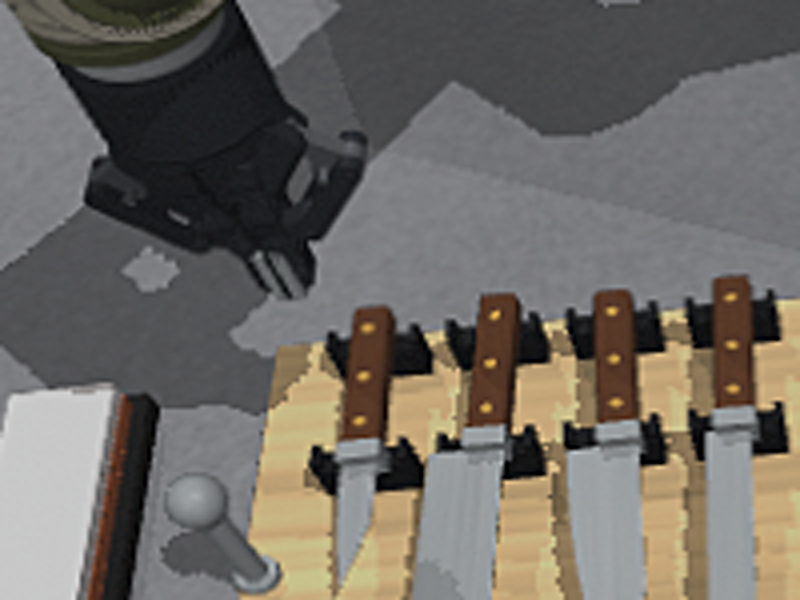

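The closed fingertips (crop 290,295) sit about 31 mm higher than the reported TCP. That matches them closing just above the handle. I'll go about 31 mm lower, opening first.

send_rows([
  {"offset": [0,0,0],"spin": 0},
  {"offset": [0,0,0],"spin": 0},
  {"offset": [0,0,0],"spin": 0},
  {"offset": [0,0,-3],"spin": 0},
  {"offset": [0,0,-6],"spin": 0},
  {"offset": [0,0,-9],"spin": 0},
  {"offset": [0,0,-10],"spin": 0},
  {"offset": [0,0,-10],"spin": 0},
], grip=0.5)

```text
time_s: 4.77
eef_pos: [561.2, -331.5, 25.1]
ee_rot: [-0.002, 0.998, 0.056, -0.002]
force: [0.5, -0.0, 0.8]
grip_width: 0.5
grip_force: 0.0
```

send_rows([
  {"offset": [0,0,-1],"spin": 0},
  {"offset": [0,0,-2],"spin": 0},
  {"offset": [0,0,-3],"spin": 0},
  {"offset": [0,0,-3],"spin": 0},
  {"offset": [0,0,-3],"spin": 0},
])

```text
time_s: 5.18
eef_pos: [562.4, -332.5, -2.2]
ee_rot: [-0.0, 0.998, 0.056, -0.0]
force: [-0.7, -0.4, -0.0]
grip_width: 0.501
grip_force: 0.0
```

send_rows([
  {"offset": [0,0,0],"spin": 0},
  {"offset": [0,0,0],"spin": 0},
  {"offset": [0,0,0],"spin": 0},
  {"offset": [0,0,0],"spin": 0},
  {"offset": [0,0,0],"spin": 0},
  {"offset": [0,0,0],"spin": 0},
], grip=0, squeeze=60)

```text
time_s: 5.68
eef_pos: [563.0, -332.9, -1.1]
ee_rot: [0.001, 0.998, 0.056, 0.001]
force: [-0.4, -0.1, 5.4]
grip_width: 0.243
grip_force: 59.4
```

send_rows([
  {"offset": [0,0,2],"spin": 0},
  {"offset": [0,0,5],"spin": 0},
  {"offset": [0,0,8],"spin": 0},
  {"offset": [-0.2,3,8],"spin": 0},
  {"offset": [-0.5,7,8],"spin": 0},
  {"offset": [-0.8,11,8],"spin": 0},
  {"offset": [-1.1,15,8],"spin": 0},
  {"offset": [-1.4,19,8],"spin": 0},
])

```text
time_s: 6.35
eef_pos: [547.7, -140.7, 77.8]
ee_rot: [-0.0, 0.998, 0.056, -0.0]
force: [-0.1, -0.0, -1.1]
grip_width: 0.249
grip_force: 58.9
```

send_rows([
  {"offset": [-0.3,4,0],"spin": 0},
  {"offset": [-0.6,8,0],"spin": 0},
  {"offset": [-0.9,12,0],"spin": 0},
  {"offset": [-1.2,16,0],"spin": 0},
  {"offset": [-1.5,20,0],"spin": 0},
  {"offset": [-1.8,24,0],"spin": 0},
  {"offset": [-2.1,28,0],"spin": 0},
  {"offset": [-2.4,32,0],"spin": 0},
])

```text
time_s: 7.02
eef_pos: [523.8, 179.4, 77.9]
ee_rot: [0.0, 0.998, 0.056, -0.0]
force: [1.1, 0.0, -0.1]
grip_width: 0.246
grip_force: 58.9
```

send_rows([
  {"offset": [-0.3,4,0],"spin": -0.009},
  {"offset": [-0.5,8,0],"spin": -0.009},
  {"offset": [-0.7,11,0],"spin": -0.009},
  {"offset": [-0.8,12.9,0],"spin": -0.009},
  {"offset": [-0.8,12.9,0],"spin": -0.009},
  {"offset": [-0.8,12.9,0],"spin": -0.009},
  {"offset": [-0.8,12.9,0],"spin": -0.009},
])

```text
time_s: 7.6
eef_pos: [516.5, 305.6, 77.7]
ee_rot: [0.0, 0.999, 0.051, -0.0]
force: [-0.7, 0.0, -0.9]
grip_width: 0.247
grip_force: 58.9
```

Run:
```python
from meas import *
s=ctrl.sense(); print(s["eef_pos"],2*np.arctan2(s["ee_rot"][2],s["ee_rot"][1]),s["grip_width"],s["joints"])
im,d=save("scene","s4.png")
cv2.imwrite("pics/c4.png",cv2.resize(im[90:250,280:480],(800,600),interpolation=cv2.INTER_CUBIC)[:,:,::-1])
```

```text
[516.472 305.631  77.73 ] 0.10232627165859004 0.24673241246749153 [ 0.339  0.59   1.412 -0.     1.14   1.808]
```

View pics/c4.png

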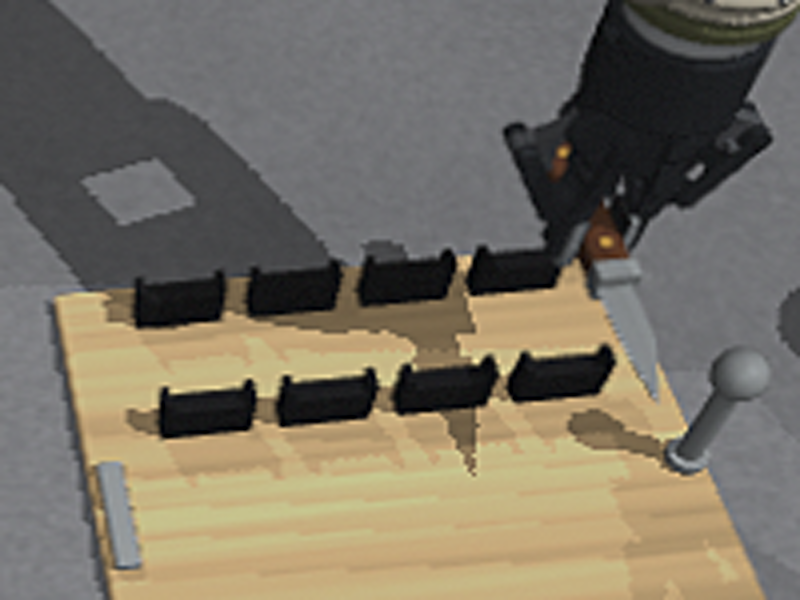

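Run:
```python
from meas import *
im,d=save("scene","s5.png"); W=cloud("scene",d)
for u,v in [(431,155),(433.5,162),(436,168),(438,176),(441,185),(443,192)]: print(u,v,W[int(v),int(u)])
# expected bolster centre in pick-up frame-> world
c,s=np.cos(.1023),np.sin(.1023)
for l,z in((-14+62,127),(-14+62,136)): print("exp",[516.5+l*c,305.6+l*s,z],w2pix("scene",[516.5+l*c,305.6+l*s,z]))
handles(im,W)
```

```text
431 155 [533.926 304.524 134.101]
433.5 162 [551.809 304.766 133.17 ]
436 168 [560.476 311.661 124.345]
438 176 [582.715 309.748 126.471]
441 185 [602.547 312.176 122.847]
443 192 [620.775 311.166 124.465]
exp [np.float64(564.2490520081917), np.float64(310.5018396871998), 127] [[436.281 168.634]]
exp [np.float64(564.2490520081917), np.float64(310.5018396871998), 136] [[437.667 165.813]]
 handle 290 [ 525.947 -132.867   97.076   21.705] mean [ 527.105 -132.891   54.014] yaw 0.07855401
 handle 312 [ 533.831 -198.399   95.67    21.859] mean [ 535.381 -197.637   53.933] yaw 0.1279752
 handle 333 [ 534.953 -266.423   95.15    22.131] mean [ 536.732 -265.164   53.614] yaw 0.06117652
```

The paring knife is level in the grip above bay 1 (bolster at about crop 615,270), within a few mm of the expected place. Lowering and releasing.

send_rows([
  {"offset": [0,0,-3],"spin": 0},
  {"offset": [0,0,-5],"spin": 0},
  {"offset": [0,0,-6.5],"spin": 0},
  {"offset": [0,0,-7.2],"spin": 0},
  {"offset": [0,0,-7.7],"spin": 0},
  {"offset": [0,0,-7.9],"spin": 0},
  {"offset": [0,0,-7.9],"spin": 0},
  {"offset": [0,0,-7.9],"spin": 0},
])

```text
time_s: 8.37
eef_pos: [517.1, 306.5, -0.1]
ee_rot: [-0.0, 0.999, 0.051, 0.001]
force: [-0.9, 0.8, -0.3]
grip_width: 0.246
grip_force: 59.0
```

send_rows([
  {"offset": [0,0,0],"spin": 0},
  {"offset": [0,0,0],"spin": 0},
  {"offset": [0,0,0],"spin": 0},
  {"offset": [0,0,0],"spin": 0},
  {"offset": [0,0,2],"spin": 0},
  {"offset": [0,0,5],"spin": 0},
  {"offset": [0,0,8],"spin": 0},
  {"offset": [0,0,11],"spin": 0},
], grip=0.5)

```text
time_s: 9.03
eef_pos: [516.3, 306.4, 110.4]
ee_rot: [0.0, 0.999, 0.051, -0.0]
force: [0.7, -0.1, 0.2]
grip_width: 0.5
grip_force: 0.0
```

send_rows([
  {"offset": [0.3,-4,0],"spin": 0},
  {"offset": [0.6,-8,0],"spin": 0},
  {"offset": [0.9,-12,0],"spin": 0},
  {"offset": [1.2,-16,0],"spin": 0},
  {"offset": [1.5,-20,0],"spin": 0},
  {"offset": [1.8,-24,0],"spin": 0},
  {"offset": [2.1,-28,0],"spin": 0},
  {"offset": [2.3,-32,0],"spin": 0},
])

```text
time_s: 9.7
eef_pos: [539.4, -15.5, 109.3]
ee_rot: [0.0, 0.999, 0.051, 0.0]
force: [1.0, -0.4, 0.3]
grip_width: 0.499
grip_force: 0.0
```

send_rows([
  {"offset": [0.3,-4,0],"spin": -0.01},
  {"offset": [0.6,-8,0],"spin": -0.02},
  {"offset": [0.9,-12,0],"spin": -0.03},
  {"offset": [1.2,-16,0],"spin": -0.042},
  {"offset": [1.4,-20,0],"spin": -0.042},
  {"offset": [1.5,-23,0],"spin": -0.042},
  {"offset": [1.6,-25,0],"spin": -0.042},
  {"offset": [1.6,-25,0],"spin": -0.042},
])

```text
time_s: 10.37
eef_pos: [555.0, -267.5, 108.7]
ee_rot: [0.001, 1.0, 0.028, 0.0]
force: [-0.1, -0.3, 0.8]
grip_width: 0.499
grip_force: 0.0
```

Run:
```python
from meas import *
s=ctrl.sense(); print(s["eef_pos"],2*np.arctan2(s["ee_rot"][2],s["ee_rot"][1]),s["grip_width"])
for cam in ("top","scene"):
    im,d=save(cam,cam+"6.png"); W=cloud(cam,d); print(cam); handles(im,W)
```

```text
[ 555.044 -267.47   108.749] 0.05690700392046235 0.499270003116938
top
 handle 182 [ 546.462 -194.808   69.685   21.781] mean [ 549.645 -192.336   55.387] yaw 0.062352076
 handle 295 [ 524.218 -131.375   97.587   21.8  ] mean [ 523.578 -130.941   55.667] yaw 0.0797867
 handle 303 [494.745 304.25   97.745  23.052] mean [494.039 303.904  56.048] yaw 0.10241894
scene
 handle 305 [496.368 302.03   96.983  22.025] mean [497.168 300.075  53.481] yaw 0.10829623
 handle 291 [ 525.113 -132.87    95.09    21.863] mean [ 527.036 -132.752   54.139] yaw 0.080339216
 handle 315 [ 533.651 -198.469   96.242   21.877] mean [ 535.419 -197.619   53.929] yaw 0.12893474
 handle 329 [ 534.37  -266.775   99.704   22.344] mean [ 537.48  -265.057   53.498] yaw 0.056265805
```

send_rows([
  {"offset": [0,0,0],"spin": 0},
  {"offset": [0,0,0],"spin": 0},
  {"offset": [0,0,-2],"spin": 0},
  {"offset": [0,0,-4],"spin": 0},
])

```text
time_s: 10.8
eef_pos: [556.3, -262.8, 69.7]
ee_rot: [0.001, 1.0, 0.031, 0.001]
force: [0.2, -0.1, 0.2]
grip_width: 0.499
grip_force: 0.0
```

Settled on target.

send_rows([
  {"offset": [0,0,-2.5],"spin": 0},
  {"offset": [0,0,-4.5],"spin": 0},
  {"offset": [0,0,-6],"spin": 0},
  {"offset": [0,0,-7.1],"spin": 0},
  {"offset": [0,0,-7.1],"spin": 0},
  {"offset": [0,0,-7.1],"spin": 0},
])

```text
time_s: 11.3
eef_pos: [555.8, -263.1, -1.6]
ee_rot: [0.0, 1.0, 0.031, 0.0]
force: [-0.4, 0.9, 0.7]
grip_width: 0.499
grip_force: 0.0
```

send_rows([
  {"offset": [0,0,0],"spin": 0},
  {"offset": [0,0,0],"spin": 0},
  {"offset": [0,0,0],"spin": 0},
  {"offset": [0,0,0],"spin": 0},
  {"offset": [0,0,0],"spin": 0},
  {"offset": [0,0,0],"spin": 0},
], grip=0, squeeze=70)

```text
time_s: 11.8
eef_pos: [556.3, -263.9, -0.5]
ee_rot: [0.001, 1.0, 0.03, 0.001]
force: [-1.3, 1.8, 6.8]
grip_width: 0.243
grip_force: 69.3
```

send_rows([
  {"offset": [0,0,2],"spin": 0},
  {"offset": [0,0,5],"spin": 0},
  {"offset": [0,0,8],"spin": 0},
  {"offset": [-0.2,3,8],"spin": 0},
  {"offset": [-0.5,7,8],"spin": 0.01},
  {"offset": [-0.8,11,8],"spin": 0.02},
  {"offset": [-1.1,15,8],"spin": 0.03},
  {"offset": [-1.4,19,8],"spin": 0.041},
])

```text
time_s: 12.47
eef_pos: [540.9, -71.8, 78.3]
ee_rot: [0.0, 0.999, 0.051, 0.0]
force: [1.2, 1.1, -1.8]
grip_width: 0.241
grip_force: 68.8
```

send_rows([
  {"offset": [-0.3,4,0],"spin": 0},
  {"offset": [-0.6,8,0],"spin": 0},
  {"offset": [-0.9,12,0],"spin": 0},
  {"offset": [-1.2,16,0],"spin": 0},
  {"offset": [-1.5,20,0],"spin": 0},
  {"offset": [-1.6,24,0],"spin": 0},
  {"offset": [-1.7,27,0],"spin": 0},
  {"offset": [-1.8,29.5,0],"spin": 0},
])

```text
time_s: 13.13
eef_pos: [522.9, 223.9, 78.3]
ee_rot: [-0.0, 0.999, 0.052, 0.0]
force: [0.4, 0.3, -2.5]
grip_width: 0.241
grip_force: 68.8
```

send_rows([
  {"offset": [0,1.8,0],"spin": 0},
  {"offset": [0,1.8,0],"spin": 0},
  {"offset": [0,1.8,0],"spin": 0},
  {"offset": [0,1.8,0],"spin": 0},
  {"offset": [0,1.8,0],"spin": 0},
])

```text
time_s: 13.55
eef_pos: [523.7, 238.5, 78.1]
ee_rot: [0.0, 0.999, 0.05, -0.0]
force: [0.1, -0.1, -2.1]
grip_width: 0.241
grip_force: 68.8
```

Run:
```python
from meas import *
s=ctrl.sense(); print(s["eef_pos"],2*np.arctan2(s["ee_rot"][2],s["ee_rot"][1]),s["grip_width"],s["grip_force"])
im,d=save("scene","s7.png")
cv2.imwrite("pics/c7.png",cv2.resize(im[90:250,280:480],(800,600),interpolation=cv2.INTER_CUBIC)[:,:,::-1])
```

```text
[523.659 238.468  78.058] 0.10059764121203728 0.24144798497671477 68.78615498542786
```

View pics/c7.png

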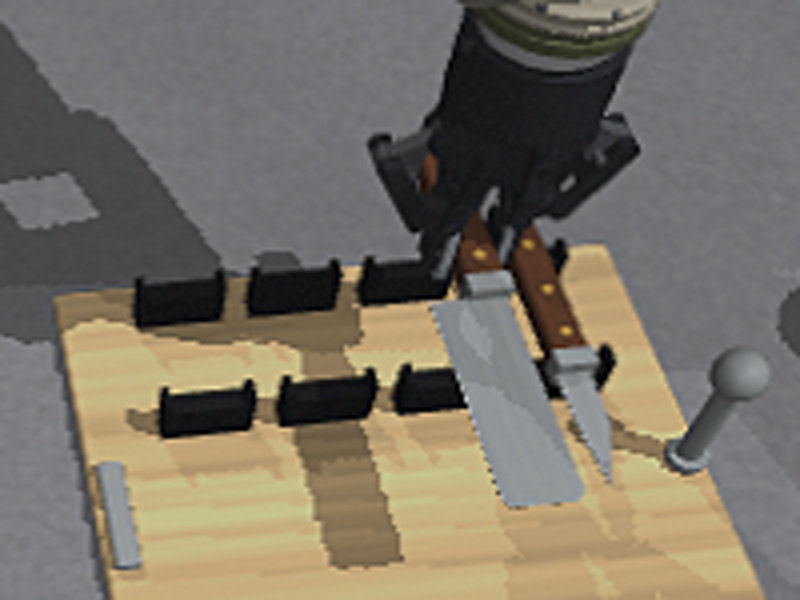

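The paring knife sits in bay 1 (crop 570,360) and the nakiri hangs straight above bay 2. Lowering.

send_rows([
  {"offset": [0,0,-3],"spin": 0},
  {"offset": [0,0,-5],"spin": 0},
  {"offset": [0,0,-6.5],"spin": 0},
  {"offset": [0,0,-7.2],"spin": 0},
  {"offset": [0,0,-7.7],"spin": 0},
  {"offset": [0,0,-7.9],"spin": 0},
  {"offset": [0,0,-7.9],"spin": 0},
  {"offset": [0,0,-7.9],"spin": 0},
])

```text
time_s: 14.27
eef_pos: [524.2, 239.5, -0.1]
ee_rot: [-0.0, 0.999, 0.051, 0.001]
force: [0.2, 0.5, -1.7]
grip_width: 0.243
grip_force: 69.0
```

send_rows([
  {"offset": [0,0,0],"spin": 0},
  {"offset": [0,0,0],"spin": 0},
  {"offset": [0,0,0],"spin": 0},
  {"offset": [0,0,0],"spin": 0},
  {"offset": [0,0,2],"spin": 0},
  {"offset": [0,0,5],"spin": 0},
  {"offset": [0,0,8],"spin": 0},
  {"offset": [0,0,11],"spin": 0},
], grip=0.5)

```text
time_s: 14.93
eef_pos: [523.3, 239.4, 110.4]
ee_rot: [0.0, 0.999, 0.051, -0.0]
force: [0.5, -0.5, 1.2]
grip_width: 0.503
grip_force: 0.0
```

send_rows([
  {"offset": [0.3,-4,0],"spin": 0},
  {"offset": [0.6,-8,0],"spin": 0},
  {"offset": [0.9,-12,0],"spin": 0},
  {"offset": [1.2,-16,0],"spin": 0},
  {"offset": [1.5,-20,0],"spin": 0},
  {"offset": [1.8,-24,0],"spin": 0},
  {"offset": [2.1,-28,0],"spin": 0},
  {"offset": [2.3,-32,0],"spin": 0.01},
])

```text
time_s: 15.6
eef_pos: [546.4, -82.6, 109.2]
ee_rot: [0.0, 0.998, 0.056, 0.0]
force: [1.8, 0.2, 0.4]
grip_width: 0.502
grip_force: 0.0
```

send_rows([
  {"offset": [0.3,-4,0],"spin": 0.01},
  {"offset": [0.5,-7.5,0],"spin": 0.02},
  {"offset": [0.7,-10,0],"spin": 0.02},
  {"offset": [0.8,-11.4,0],"spin": 0.02},
  {"offset": [0.8,-11.4,0],"spin": 0.02},
  {"offset": [0.8,-11.4,0],"spin": 0.02},
  {"offset": [0.8,-11.4,-2],"spin": 0.02},
  {"offset": [0.8,-11.4,-4],"spin": 0.02},
])

```text
time_s: 16.27
eef_pos: [555.2, -193.0, 69.5]
ee_rot: [0.001, 0.998, 0.067, 0.001]
force: [-1.0, 0.3, -0.9]
grip_width: 0.501
grip_force: 0.0
```

Run:
```python
from meas import *
s=ctrl.sense(); print(s["eef_pos"],2*np.arctan2(s["ee_rot"][2],s["ee_rot"][1]),s["grip_width"])
for cam in ("top","scene"):
    im,d=save(cam,cam+"8.png"); W=cloud(cam,d); print(cam); handles(im,W)
```

```text
[ 555.24  -192.975   69.513] 0.13362557998867367 0.5006900588929478
top
 handle 294 [501.62  237.631  97.633  22.539] mean [501.178 237.058  55.909] yaw 0.093444325
 handle 304 [494.703 304.168  98.422  22.816] mean [493.635 303.824  55.782] yaw 0.10593418
scene
 handle 300 [496.144 301.416  95.647  21.624] mean [497.332 300.044  53.764] yaw 0.10631924
 handle 317 [502.885 234.14   94.896  21.783] mean [504.673 233.218  53.746] yaw 0.09898036
 handle 292 [ 525.136 -132.739   94.899   22.051] mean [ 527.063 -132.808   53.97 ] yaw 0.07731169
 handle 315 [ 533.977 -198.383   96.171   22.107] mean [ 535.311 -197.547   53.984] yaw 0.12575987
```

Nakiri is in place in bay 2. Grasping the chef's knife.

send_rows([
  {"offset": [0,0,-2.5],"spin": 0},
  {"offset": [0,0,-4.5],"spin": 0},
  {"offset": [0,0,-6],"spin": 0},
  {"offset": [0,0,-7.1],"spin": 0},
  {"offset": [0,0,-7.1],"spin": 0},
  {"offset": [0,0,-7.1],"spin": 0},
])

```text
time_s: 16.87
eef_pos: [554.9, -194.1, -1.2]
ee_rot: [0.0, 0.998, 0.066, 0.0]
force: [-0.3, 0.2, -0.0]
grip_width: 0.502
grip_force: 0.0
```

send_rows([
  {"offset": [0,0,0],"spin": 0},
  {"offset": [0,0,0],"spin": 0},
  {"offset": [0,0,0],"spin": 0},
  {"offset": [0,0,0],"spin": 0},
  {"offset": [0,0,0],"spin": 0},
  {"offset": [0,0,0],"spin": 0},
], grip=0)

```text
time_s: 17.37
eef_pos: [555.4, -194.8, -0.4]
ee_rot: [0.001, 0.998, 0.066, 0.001]
force: [-0.5, 1.1, 5.6]
grip_width: 0.243
grip_force: 69.2
```

send_rows([
  {"offset": [0,0,2],"spin": 0},
  {"offset": [0,0,5],"spin": 0},
  {"offset": [0,0,8],"spin": 0},
  {"offset": [-0.2,3,8],"spin": 0},
  {"offset": [-0.5,7,8],"spin": -0.01},
  {"offset": [-0.8,11,8],"spin": -0.02},
  {"offset": [-1.1,15,8],"spin": -0.03},
  {"offset": [-1.4,19,8],"spin": -0.03},
])

```text
time_s: 18.03
eef_pos: [540.0, -2.9, 78.5]
ee_rot: [0.0, 0.999, 0.05, 0.0]
force: [0.3, 0.6, -1.3]
grip_width: 0.246
grip_force: 68.8
```

send_rows([
  {"offset": [-0.3,4,0],"spin": 0},
  {"offset": [-0.6,8,0],"spin": 0},
  {"offset": [-0.9,12,0],"spin": 0},
  {"offset": [-1,15,0],"spin": 0},
  {"offset": [-1.1,17,0],"spin": 0},
  {"offset": [-1.1,17.6,0],"spin": 0},
  {"offset": [-1.1,17.6,0],"spin": 0},
  {"offset": [-1.1,17.6,0],"spin": 0},
])

```text
time_s: 18.7
eef_pos: [529.6, 170.8, 78.1]
ee_rot: [0.0, 0.999, 0.051, 0.0]
force: [0.8, -0.7, -1.8]
grip_width: 0.241
grip_force: 68.8
```

send_rows([
  {"offset": [0,0,-3],"spin": 0},
  {"offset": [0,0,-5],"spin": 0},
  {"offset": [0,0,-6.5],"spin": 0},
  {"offset": [0,0,-7.2],"spin": 0},
  {"offset": [0,0,-7.7],"spin": 0},
  {"offset": [0,0,-7.9],"spin": 0},
  {"offset": [0,0,-7.9],"spin": 0},
  {"offset": [0,0,-7.9],"spin": 0},
])

```text
time_s: 19.37
eef_pos: [530.2, 171.1, -0.1]
ee_rot: [-0.0, 0.999, 0.051, 0.001]
force: [-0.1, 0.5, -2.1]
grip_width: 0.245
grip_force: 68.9
```

send_rows([
  {"offset": [0,0,0],"spin": 0},
  {"offset": [0,0,0],"spin": 0},
  {"offset": [0,0,0],"spin": 0},
  {"offset": [0,0,0],"spin": 0},
  {"offset": [0,0,2],"spin": 0},
  {"offset": [0,0,5],"spin": 0},
  {"offset": [0,0,8],"spin": 0},
  {"offset": [0,0,11],"spin": 0},
], grip=0.5)

```text
time_s: 20.03
eef_pos: [529.3, 171.5, 110.4]
ee_rot: [0.0, 0.999, 0.051, -0.0]
force: [0.2, 0.8, -0.1]
grip_width: 0.503
grip_force: 0.0
```

send_rows([
  {"offset": [0.3,-4,0],"spin": 0},
  {"offset": [0.6,-8,0],"spin": 0},
  {"offset": [0.9,-12,0],"spin": -0.01},
  {"offset": [1.2,-16,0],"spin": -0.022},
  {"offset": [1.5,-20,0],"spin": -0.022},
  {"offset": [1.7,-24,0],"spin": -0.022},
  {"offset": [1.7,-28,0],"spin": -0.022},
  {"offset": [1.7,-30.2,0],"spin": -0.022},
])

```text
time_s: 20.7
eef_pos: [546.3, -134.5, 109.1]
ee_rot: [0.0, 0.999, 0.039, 0.0]
force: [-0.5, 0.2, 0.6]
grip_width: 0.502
grip_force: 0.0
```

send_rows([
  {"offset": [0,0,0],"spin": 0},
  {"offset": [0,0,0],"spin": 0},
  {"offset": [0,0,-2],"spin": 0},
  {"offset": [0,0,-4],"spin": 0},
])

```text
time_s: 21.03
eef_pos: [547.2, -129.5, 69.4]
ee_rot: [0.0, 0.999, 0.041, 0.001]
force: [0.3, -0.2, -0.0]
grip_width: 0.495
grip_force: 0.0
```

Run:
```python
from meas import *
s=ctrl.sense(); print(s["eef_pos"],2*np.arctan2(s["ee_rot"][2],s["ee_rot"][1]),s["grip_width"])
for cam in ("top","scene"):
    im,d=save(cam,cam+"9.png"); W=cloud(cam,d); print(cam); handles(im,W)
```

```text
[ 547.194 -129.48    69.423] 0.08109951884150846 0.4952305687901605
top
 handle 301 [507.101 169.624  96.685  22.447] mean [506.325 169.152  55.682] yaw 0.09525359
 handle 291 [501.607 237.889  96.838  22.058] mean [500.871 237.016  55.539] yaw 0.09198895
 handle 305 [494.888 304.594  97.833  22.584] mean [494.586 304.036  55.792] yaw 0.09539214
scene
 handle 302 [496.03  301.884  96.071  22.41 ] mean [497.191 300.122  53.689] yaw 0.102105506
 handle 318 [503.497 234.437  97.106  22.241] mean [504.926 233.292  53.74 ] yaw 0.09609572
 handle 313 [507.89  166.566  95.857  23.153] mean [510.053 165.33   53.602] yaw 0.10284708
 handle 292 [ 525.072 -132.932   94.793   21.805] mean [ 527.08  -132.838   53.977] yaw 0.0777888
```

Chef is seated in bay 3. Grasping and placing the slicer.

send_rows([
  {"offset": [0,0,-2.5],"spin": 0},
  {"offset": [0,0,-4.5],"spin": 0},
  {"offset": [0,0,-6],"spin": 0},
  {"offset": [0,0,-7.1],"spin": 0},
  {"offset": [0,0,-7.1],"spin": 0},
  {"offset": [0,0,-7.1],"spin": 0},
])

```text
time_s: 21.63
eef_pos: [546.9, -130.2, -1.3]
ee_rot: [0.0, 0.999, 0.04, 0.0]
force: [-0.6, 0.6, 0.6]
grip_width: 0.494
grip_force: 0.0
```

send_rows([
  {"offset": [0,0,0],"spin": 0},
  {"offset": [0,0,0],"spin": 0},
  {"offset": [0,0,0],"spin": 0},
  {"offset": [0,0,0],"spin": 0},
  {"offset": [0,0,0],"spin": 0},
  {"offset": [0,0,0],"spin": 0},
], grip=0)

```text
time_s: 22.13
eef_pos: [547.4, -130.8, -0.5]
ee_rot: [0.001, 0.999, 0.04, 0.001]
force: [-0.3, 1.2, 6.1]
grip_width: 0.244
grip_force: 69.2
```

send_rows([
  {"offset": [0,0,2],"spin": 0},
  {"offset": [0,0,5],"spin": 0},
  {"offset": [0,0,8],"spin": 0},
  {"offset": [-0.2,3,8],"spin": 0},
  {"offset": [-0.4,7,8],"spin": 0.01},
  {"offset": [-0.6,11,8],"spin": 0.022},
  {"offset": [-0.8,15,8],"spin": 0.022},
  {"offset": [-1,19,8],"spin": 0.022},
])

```text
time_s: 22.8
eef_pos: [536.2, 61.2, 78.6]
ee_rot: [0.0, 0.999, 0.051, 0.0]
force: [1.3, 0.4, -0.6]
grip_width: 0.241
grip_force: 68.7
```

send_rows([
  {"offset": [0,3,0],"spin": 0},
  {"offset": [0,4.4,0],"spin": 0},
  {"offset": [0,4.4,0],"spin": 0},
  {"offset": [0,4.4,0],"spin": 0},
  {"offset": [0,4.4,0],"spin": 0},
])

```text
time_s: 23.22
eef_pos: [536.6, 102.6, 78.2]
ee_rot: [0.0, 0.999, 0.051, 0.0]
force: [0.0, -0.5, -0.9]
grip_width: 0.243
grip_force: 68.7
```

send_rows([
  {"offset": [0,0,-3],"spin": 0},
  {"offset": [0,0,-5],"spin": 0},
  {"offset": [0,0,-6.5],"spin": 0},
  {"offset": [0,0,-7.2],"spin": 0},
  {"offset": [0,0,-7.7],"spin": 0},
  {"offset": [0,0,-7.9],"spin": 0},
  {"offset": [0,0,-7.9],"spin": 0},
  {"offset": [0,0,-7.9],"spin": 0},
])

```text
time_s: 23.88
eef_pos: [537.2, 103.1, -0.1]
ee_rot: [0.0, 0.999, 0.051, 0.001]
force: [-0.3, 0.1, -1.1]
grip_width: 0.246
grip_force: 68.8
```

send_rows([
  {"offset": [0,0,0],"spin": 0},
  {"offset": [0,0,0],"spin": 0},
  {"offset": [0,0,0],"spin": 0},
  {"offset": [0,0,0],"spin": 0},
  {"offset": [0,0,2],"spin": 0},
  {"offset": [0,0,5],"spin": 0},
  {"offset": [0,0,8],"spin": 0},
  {"offset": [0,0,11],"spin": 0},
], grip=0.5)

```text
time_s: 24.55
eef_pos: [536.3, 103.5, 110.3]
ee_rot: [-0.0, 0.999, 0.051, -0.0]
force: [0.0, 0.6, 0.6]
grip_width: 0.498
grip_force: 0.0
```

send_rows([
  {"offset": [0,-4,2],"spin": 0},
  {"offset": [0,-8,4],"spin": 0},
  {"offset": [0,-12,4],"spin": 0},
  {"offset": [0,-16,4],"spin": 0},
  {"offset": [0,-20,4],"spin": 0},
  {"offset": [0,-24,4],"spin": 0},
  {"offset": [0,-24,4],"spin": 0},
  {"offset": [0,-24,4],"spin": 0},
])

```text
time_s: 25.22
eef_pos: [536.2, -138.3, 148.8]
ee_rot: [-0.0, 0.999, 0.049, -0.0]
force: [1.0, 1.0, -0.1]
grip_width: 0.503
grip_force: 0.0
```

Run:
```python
from meas import *
for cam in ("top","scene"):
    im,d=save(cam,cam+"10.png"); W=cloud(cam,d); print(cam); handles(im,W)
```

```text
top
 handle 300 [514.423 101.713  98.336  21.451] mean [513.053 101.485  55.834] yaw 0.093611754
 handle 306 [507.335 169.765  97.519  21.877] mean [506.05  169.117  55.716] yaw 0.097059935
 handle 294 [501.442 237.96   97.376  21.97 ] mean [500.144 236.883  55.709] yaw 0.09484612
 handle 312 [494.554 304.117  98.583  22.325] mean [493.499 303.695  56.   ] yaw 0.10872305
scene
 handle 301 [495.443 301.452  94.908  22.004] mean [497.278 300.006  53.629] yaw 0.10355402
 handle 319 [503.191 234.85   96.478  22.346] mean [504.606 233.182  53.738] yaw 0.10334654
 handle 309 [508.123 166.094  95.154  23.468] mean [510.304 165.4    53.867] yaw 0.10327382
 handle 310 [514.623  98.263  97.714  21.967] mean [516.676  97.78   53.902] yaw 0.09926049
```

View pics/scene10.png

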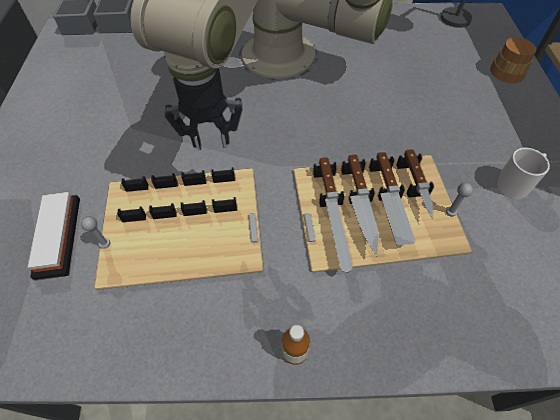

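All four knives lie in the pick-up bays in order from the post (465,190): paring, nakiri, chef, slicer. They're level and within about 2 mm of the bay centres, and the other objects haven't moved. Handing in.

```bash
python3 -c "
from rig import ctrl
print(ctrl.finish_job())"
```

```text
the job is handed in; nothing more can be done
None
```

All four knives are in the pick-up rack in queue order from its post (paring, nakiri, chef, slicer), released and flat within about 2–3 mm of their bay centres by camera; the job is handed in, and no verdict came back.

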